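# Show a fresh print to the inspection camera

## Robot

A 6-joint arm with a two-finger parallel gripper is mounted at the origin on the work surface. World frame = base frame: x ahead of the robot, y to its left, z up, the work surface at z = 0. Lengths are in m, angles in rad, forces in N, time in s.
With the tool pointing down it reaches from about 0.35 to 0.975 m from the base axis. Payload 4.9 kg.
Tool frame: the origin (TCP) lies at the very end of the fingers, on their centre line; the grasp point (between the pads) lies 19 mm behind it (ctrl.pinch_z is the distance from the TCP to the grasp point, in m); z points along the fingers, y is the line along which they close (so a half turn about z gives the same grasp; the last joint's range is limited). The gripper opens to 85 mm and grips with 20 to 120 N. Pads are 22 mm wide; open, the fingers measure 114 mm over their backs; the gripper's body (76 mm by 85 mm) begins 54 mm behind the grasp point. The pads swing forward as they close: fully open they stand 13 mm farther back than shut.
Start: joints at [-1.269, 0.053, 1.613, -0, 1.476, -0.119], TCP at [0.255, -0.57, 0.231] pointing down, gripper open.
Joint ranges: [-3.01, 3.01], [-1.01, 2.22], [0.06, 2.58], [-1.02, 4.17], [0.09, 2.62], [-3.14, 3.14]. Speed limits (rad/s): [2.57, 2.57, 3.14, 3.14, 3.14, 3.14].

## Interface

Orientations are given as a rotation vector (axis times angle).
In Python, from station import ctrl, optics gives the robot as it stands. The module is installed in compiled form; this text tells all that it offers.
- The arm moves only by the shell command python3 -m handwheel 'ROWS' [OPENING] [FORCE]. ROWS is JSON, one flat list of numbers, 6 for each row, row after row: the shift along the tool's x, y, z in m, then the turn, a rotation vector about the tool's x, y, z in degrees. A call has 1 to 20 rows; each row shifts and turns the commanded pose from where the row before left it, along the tool's axes as they then stand; what a row does not reach is not made up. A row lasts 1/10 s, in which the tool goes at most 50 mm and 8.59 degrees, less where a joint would pass 70% of its speed; a pose out of reach is approached as far as the arm can. A call is refused whole if a number of a shift passes 0.05 or a number of a turn 8.59, either way. A call with a gripper value outside its range is refused whole. OPENING is the closure, from 0 (fully open) to 1 (shut), set as the call begins (- or left out, the last holds). The fingers move at their own pace and stop on an object; FORCE is the grip in N (left out, the last holds). Time passes only in rows, so rows that do not move let the fingers close. It gives the time, the measured TCP pose, the force and the opening at its end, in the units of the state.
- ctrl.get_obs(): the state, without advancing time (a new reading comes with each control period).
- optics.get_image(name): name is "scene" or "top" or "wrist"; returns (picture, depth): 420x560x3 uint8, red, green, blue; 420x560 float32, m along the optical axis (not along the pixel's ray), 0 where there is no reading.
- optics.get_calibration(name): a dict with "fovy" (degrees; the focal length in pixels is half the picture's height over the tangent of half this angle, whatever the lens; pixels are square), "cx", "cy" (the principal point, pixels), "rvec" (rotation vector, rad) and "tvec" (3), from world to camera coordinates, as OpenCV has them; the wrist camera has in their place "mount" (4x4, takes a point from camera to tool coordinates, whose origin is the TCP and whose axes are the flange's). Camera axes: x right, y down, z forward; pixel columns grow to the right and rows downward; lengths in m; the calibration is good to about 2 mm. A picture is of the moment at which its call begins: read the wrist's pose just before it. get_calibration takes no time and is no camera call.
- ctrl.finish_job(): hands the job in, once; it reports no verdict.
The state is a dict: "t": time; "q": joint angles; "dq": joint speeds; "effort": joint torques, N m; "tool_pos": TCP position; "tool_rot": TCP orientation; "contact_force": force on the tool from outside, world axes, zero at the start; "wrist_torque": the same for the moment, N m; "opening": finger opening in m.
Only numpy, scipy, OpenCV 4.12 (cv2) and the standard library are available. Lean on these libraries where they do the work, as an engineer would, in place of code of your own. Each camera call takes 0.05 s, during which the arm holds its last target. There are 200 camera calls.

## Task

Pick the bracket (a flat foot with an upright window frame) off the black build plate and show it to the inspection camera, each time with the middle of its window level with the lens and straight above the round mark on the camera's base: first upright with either of its sides square to the lens for a second, then upright with the toe of its foot pointing straight at the lens for a second, and last with the toe tipped up about 30 degrees, still aimed at the lens, so that the camera sees the underside. The job finishes while you hold it still in the air in that last attitude: do not put it down or let go. Leave the other prints where they are, and do not bump the camera or its stand.

Things in the scene. Friction and masses are not known exactly. Their poses are not given: they have to be found in the camera images.
- bracket: loose white printed bracket, 60 g, toe pointing roughly away from the robot. Origin: under the web, on the underside; x to the toe, y across (its sides look along +y and -y), z up. Foot 8 thick, 44 wide (y), x -16 to 54 mm. Upright web 12 thick (x -6 to 6), 44 wide, 60 high: window 24 wide, z 8 to 34 mm; above it a solid bar, z 34 to 60 mm: grip that from above, across x.
- bracket_window (a point): middle of the bracket's window, at (0, 0, 21 mm) in the bracket's frame; same axes as the bracket
- bracket_toe (a point): middle of the toe's end face (the far end of the foot), at (54, 0, 4 mm) in the bracket's frame; same axes as the bracket
- focus (a point): the point in the air where the bracket's window is to be held: 170 mm straight above the centre of the round mark on the camera stand's base and 120 mm straight in front of the lens. x points level from here to the lens, z up, y across
- lens (a point): centre of the lens's front glass, 170 mm above the table; the lens barrel is 38 mm in diameter and looks along its own -x, roughly towards the robot; behind it the black camera body (52 mm square, top at 196 mm) on a post
- station: the camera stand, fixed during the job. Origin: under the round mark (40 mm across), on the table; x points from the mark to the foot of the post. Aluminium base 280 x 100 x 6 mm, x from -60 to +220 mm; camera and post from x = 120 to 219 mm, up to 196 mm high
- plate: the removed black build plate, 250 x 250 x 4 mm, fixed, flat on the table; origin under its centre; the bracket, pot and gear stand on it in any arrangement, about 140 mm apart
- pot: bystander: white printed ribbed pot, 66 mm across, 65 high; origin under its centre; leave alone
- gear: bystander: white printed gear, 62 mm across, 14 high with a hub 24 mm across and 30 high; origin under its centre; leave alone
- palm: bystander: white printed hand on a round foot, 155 mm high, far out on the table; origin under its foot; leave alone
Not all that is in view belongs to the job. Leave any purple look-alike of the bracket alone.

How it is judged:
On the way, in this order (a step that is already met when the one before it is completed fails the run):
1. the bracket is held upright, a side square to the lens (within 11 degrees), window within 20 mm of the focus point (distance between bracket_window and focus below 0.02 m and contact force between the fingers and bracket above 1 N and angle between bracket's own z axis and vertical below 0.2 rad and angle between the y axis of bracket and the x axis of focus, either way round below 0.2 rad), for 0.5 s.
2. the bracket is held upright with its toe pointing at the lens (within 11 degrees), window within 20 mm of the focus point (distance between bracket_window and focus below 0.02 m and contact force between the fingers and bracket above 1 N and angle between bracket's own z axis and vertical below 0.2 rad and angle between the y axis of bracket and the y axis of focus, either way round below 0.2 rad and x of lens in the frame of bracket_window above 0.05 m), for 0.5 s.
At the end, for the whole second after the job is handed in: The bracket is held still in the fingers, touching nothing else, its window within 20 mm of the focus point, its toe tipped up 20 to 40 degrees from level and aimed at the lens without leaning sideways (within 11 degrees); pot, gear and hand within 20 mm of where they were (distance between bracket_window and focus below 0.02 m and contact force between the fingers and bracket above 1 N and angle between bracket's own z axis and vertical between 0.349 and 0.698 rad and angle between the y axis of bracket and the y axis of focus, either way round below 0.2 rad and x of lens in the frame of bracket_window above 0.05 m and z of lens in the frame of bracket_window below 0 m and linear speed of bracket below 0.03 m/s and contact force between bracket and station below 0.05 N and contact force between bracket and plate below 0.05 N and distance of each of pot, gear, palm from where it was at the start of the episode below 0.02 m); the arm keeps its last pose, push and grip.
It fails at once if the pot is moved by more than 20 mm (distance of pot from where it was at the start of the episode above 0.02 m).
It fails at once if the gear is moved by more than 20 mm (distance of gear from where it was at the start of the episode above 0.02 m).
It fails at once if the printed hand is moved by more than 20 mm (distance of palm from where it was at the start of the episode above 0.02 m).
It fails at once if the camera stand is bumped with more than 5 N (contact force between any of the fingers, the arm, bracket and station above 5 N).
It also fails if it takes over 54 s, if anything falls off the work surface, if the arm or the gripper's body presses on something with over 40 N, if the wrist force passes 120 N, or if a joint passes its speed limit or range.

## Working session

There is one attempt and no reset: what is moved stays moved. The work goes in short steps, Python scripts to look and compute and a shell command to move; the robot and the scene stay as the last step left them, time stands still between calls to the robot, and variables do not carry over. Pictures are saved under pics/ and viewed, on a budget of 10 in all, crops included, one or two more only if the job needs it, and the job is handed in when it is done.

```bash
mkdir -p pics
cat > h.py <<'E'
import numpy as np, cv2
from scipy.spatial.transform import Rotation as R
from station import ctrl, optics
def shot(n):
    o=ctrl.get_obs(); im,d=optics.get_image(n); return o,im,d
def cloud(n,o,d):
    c=optics.get_calibration(n); h,w=d.shape; f=h/2/np.tan(np.radians(c['fovy'])/2)
    v,u=np.mgrid[:h,:w]; P=np.stack([(u-c['cx'])/f*d,(v-c['cy'])/f*d,d],-1)
    if 'mount' in c:
        M=np.array(c['mount']); P=P@M[:3,:3].T+M[:3,3]
        P=P@R.from_rotvec(o['tool_rot']).as_matrix().T+np.array(o['tool_pos'])
    else:
        Rm=R.from_rotvec(np.ravel(c['rvec'])).as_matrix(); P=(P-np.ravel(c['tvec']))@Rm
    P[d==0]=np.nan
    return P
def save(n,im): cv2.imwrite('pics/'+n+'.png',im[...,::-1])
E
python3 - <<'E'
from h import *
for n in ('top','scene'):
    o,im,d=shot(n); save(n,im); np.savez(n,im=im,P=cloud(n,o,d))
print(o); print(optics.get_calibration('wrist'), optics.get_calibration('top'),ctrl.pinch_z)
E
```

```text
{'t': 0.05, 'q': array([-1.26902238e+00,  5.33666737e-02,  1.61427066e+00, -1.76385273e-05,
        1.47600876e+00, -1.18978708e-01]), 'dq': array([-0.00065274, -0.00110647, -0.00182233, -0.00096324,  0.0006801 ,
       -0.00265179]), 'effort': array([-4.06993813e-04, -3.95181406e+01, -3.71656144e+01, -1.35789969e-04,
        4.15430259e-03, -7.29413244e-06]), 'tool_pos': array([ 0.25510334, -0.56989259,  0.23007088]), 'tool_rot': array([-3.07032928e+00, -6.55628239e-01,  3.21650767e-04]), 'contact_force': array([-0.32710794,  0.23077721, -0.62453947]), 'wrist_torque': array([-0.03954278,  0.04200272, -0.03015387]), 'opening': 0.08541294913929992}
{'fovy': 68.89014196448524, 'cx': 277.2588042601316, 'cy': 209.15161785392232, 'mount': array([[ 5.49012277e-04, -9.57544253e-01, -2.88285798e-01,
         7.30533204e-02],
       [ 9.99999233e-01,  8.45812712e-04, -9.04974326e-04,
        -5.38091497e-04],
       [ 1.11038876e-03, -2.88285080e-01,  9.57543983e-01,
        -1.43238132e-01],
       [ 0.00000000e+00,  0.00000000e+00,  0.00000000e+00,
         1.00000000e+00]])} {'fovy': 50.27041317301493, 'cx': 277.76120387848965, 'cy': 214.38673164933797, 'rvec': array([ 1.98256277, -2.23561933,  0.24966976]), 'tvec': array([0.04923656, 0.62828275, 1.00473329])} 0.0187
```

View pics/top.png

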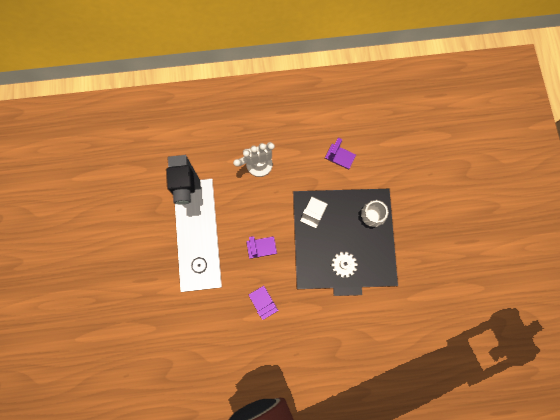

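View pics/scene.png

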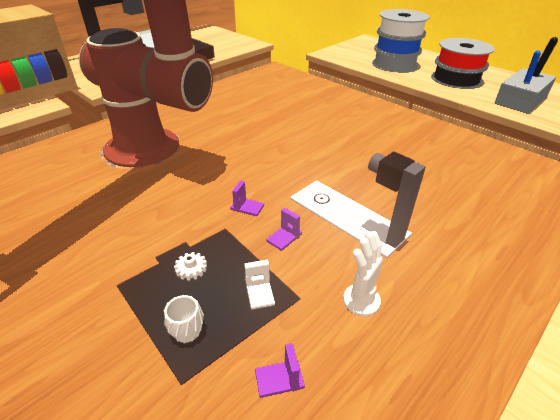

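Top view: the bracket is the white piece at (314,212), with its web toward the robot and its toe up and to the right. The purple look-alikes are at (340,153), (262,246) and (263,302). Other white things are the gear (345,264), the pot (374,213) and the hand (259,160). The mark is at (199,265) and the lens near (181,196). In the scene view the bracket is at (260,283) and the mark at (322,198). I choose the white bracket on the plate.

Run:
```python
from h import *
Z={n:np.load(n+'.npz') for n in('top','scene')}
def blob(n,u,v,r,f):
    im,P=Z[n]['im'].astype(int),Z[n]['P']
    s=np.s_[v-r:v+r,u-r:u+r]; p=P[s].reshape(-1,3); c=im[s].reshape(-1,3)
    return p[f(p,c)]
white=lambda c:(c.min(1)>110)&(c.max(1)-c.min(1)<50)
for n,u,v,r in(('top',314,212,24),('scene',260,283,32)):
    p=blob(n,u,v,r,lambda p,c:white(c)&(p[:,2]>.006))
    top=p[p[:,2]>.056]; foot=p[(p[:,2]>.007)&(p[:,2]<.018)]
    print(n,len(p),'z',np.nanpercentile(p[:,2],[2,50,98]).round(4))
    for nm,q in(('bar',top),('foot',foot)):
        (c,s,a)=cv2.minAreaRect((q[:,:2]*1000).astype(np.float32)); print(nm,len(q),np.round(c,1),np.round(s,1),round(a,1),q.mean(0).round(4),cv2.boxPoints((c,s,a)).round(0).tolist())
# base + mark
im,P=Z['top']['im'].astype(int),Z['top']['P']
p=P.reshape(-1,3);c=im.reshape(-1,3)
uu=np.tile(np.arange(560),420)
m=(uu>165)&(uu<225)&(c.min(1)>130)&(abs(p[:,2]-.006)<.02)
q=p[m];r=cv2.minAreaRect((q[:,:2]*1000).astype(np.float32));print('base',r,q[:,2].mean(),cv2.boxPoints(r).round(0).tolist())
print('mark top',P[265,199],'lens area',P[196,181],P[203,182])
P2=Z['scene']['P'];print('mark scene',P2[198,322])
def bl(n):
    im,P=Z[n]['im'].astype(int),Z[n]['P'];m=(P[...,2]>.12)&(P[...,2]<.215)&(im.max(2)<70)
    q=P[m];return q
q=bl('top'); q=q[(q[:,1]>.1)]; print('cam',len(q),q.min(0),q.max(0))
t=q[q[:,2]>.185];r=cv2.minAreaRect((t[:,:2]*1000).astype(np.float32));print(r,t[:,2].mean())
a=cv2.resize(Z['scene']['im'][225:325,195:320],None,fx=4,fy=4,interpolation=cv2.INTER_CUBIC);b=cv2.resize(Z['top']['im'][225:295,165:235],(400,400),interpolation=cv2.INTER_CUBIC)
save('crop',np.hstack([cv2.resize(a,(400,400)),b]))
```

```text
top 442 z [0.0083 0.014  0.0672]
bar 91 [ 621.7 -107. ] [43.1 12.7] 56.4 [ 0.6212 -0.1076  0.0649] [[604.0, -121.0], [615.0, -128.0], [639.0, -93.0], [628.0, -86.0]]
foot 329 [ 637.1 -118.3] [45.2 70.3] 58.2 [ 0.6409 -0.1201  0.013 ] [[595.0, -119.0], [655.0, -156.0], [679.0, -118.0], [619.0, -81.0]]
scene 1105 z [0.0089 0.0137 0.0656]
bar 186 [ 623.4 -109.8] [43.  13.4] 57.3 [ 0.6248 -0.1113  0.063 ] [[606.0, -124.0], [617.0, -131.0], [641.0, -95.0], [629.0, -88.0]]
foot 683 [ 639.8 -119.7] [43.9 71.9] 57.8 [ 0.6447 -0.1232  0.0127] [[598.0, -119.0], [659.0, -157.0], [682.0, -120.0], [621.0, -82.0]]
base ((620.3931274414062, 181.5067901611328), (102.11355590820312, 282.4559020996094), 89.71452331542969) 0.007042330726143286 [[479.0, 131.0], [761.0, 130.0], [762.0, 232.0], [479.0, 233.0]]
mark top [0.53917193 0.18114596 0.00654109] lens area [0.6675655  0.17816267 0.19036302] [0.65812412 0.1813904  0.16765593]
mark scene [0.54116059 0.18281533 0.00646244]
cam 672 [0.65859271 0.15450313 0.12290757] [0.75524863 0.20402219 0.20278106]
((706.1809692382812, 179.3525390625), (49.38331604003906, 94.39739990234375), 89.60035705566406) 0.19627953557769057
```

View pics/crop.png

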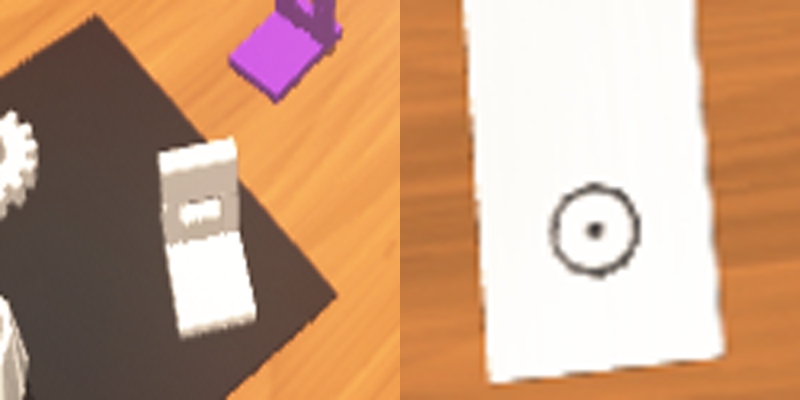

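The crop confirms it: white bracket with the window in its web and the toe pointing away from the robot. The mark is clear. From both cameras the bracket origin is about (0.6225, -0.1085) with yaw about -32.3°. The focus is about (0.540, 0.182, 0.170), with the station yaw about 0, and the sizes agree (43x13 bar, 45x70 foot, 282x102 base). Now I move above the bracket.

```bash
python3 -m handwheel '[0.035,-0.018,0,0,0,0, 0.035,-0.018,0,0,0,0, 0.035,-0.018,0,0,0,0, 0.035,-0.018,0,0,0,0, 0.035,-0.018,0,0,0,0, 0.035,-0.018,0,0,0,0, 0.035,-0.018,0,0,0,0, 0.035,-0.018,0,0,0,0, 0.035,-0.018,0,0,0,0, 0.035,-0.018,0,0,0,0, 0.035,-0.018,0,0,0,0, 0.035,-0.018,0,0,0,0, 0.035,-0.018,0,0,0,0, 0.035,-0.018,0,0,0,0, 0.035,-0.018,0,0,0,0, 0,0,0,0,0,-8.4, 0,0,0,0,0,-8.4, 0,0,0,0,0,-8.4, 0,0,0,0,0,-8.4, 0,0,0,0,0,0]' 0 60
cat > m.py <<'E'
from h import *
o,im,d=shot('wrist'); P=cloud('wrist',o,d); save('w1',im)
T=R.from_rotvec(o['tool_rot']).as_matrix(); tp=np.array(o['tool_pos'])
print(o['t'],tp.round(4),'yaw ytool',np.degrees(np.arctan2(T[1,1],T[0,1])),'down',T[:,2].round(3))
c=im.astype(int).reshape(-1,3);p=P.reshape(-1,3)
near=(np.hypot(p[:,0]-.63,p[:,1]+.115)<.07)&(c.min(1)>90)&(c.max(1)-c.min(1)<50)
for lo,hi in((.055,.075),(.007,.018)):
    q=p[near&(p[:,2]>lo)&(p[:,2]<hi)]
    r=cv2.minAreaRect((q[:,:2]*1000).astype(np.float32)); print(len(q),r,q[:,2].mean())
b=np.array([.6225,-.1085,.033]); print('shift tool to grasp',T.T@(b-tp))
E
python3 m.py
```

```text
t: 2.1
tool_pos: [0.6239, -0.1094, 0.2306]
tool_rot: [-2.751, -1.516, 0.001]
contact_force: [0.1, -0.2, -0.5]
opening: 0.0852
2.1 [ 0.6239 -0.1094  0.2306] yaw ytool -32.29685800983323 down [-0.001  0.    -1.   ]
493 ((622.252197265625, -108.50520324707031), (43.644771575927734, 11.525646209716797), 57.470951080322266) 0.06444167311327209
1709 ((624.28515625, -120.9016342163086), (62.63874053955078, 96.3848876953125), 58.148719787597656) 0.012628373154066326
shift tool to grasp [ 4.71794073e-05 -1.44235182e-03  1.97594116e-01]
```

View pics/w1.png

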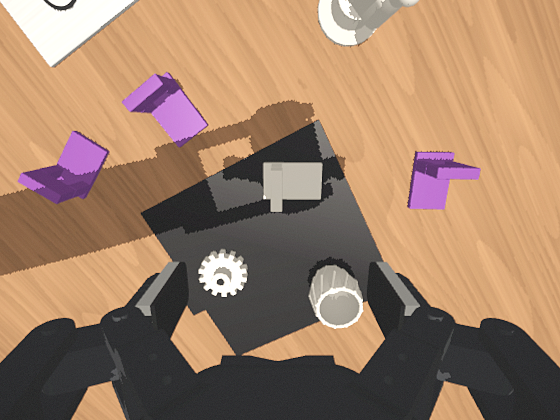

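Wrist view: the bracket lies at (290,185), with its web across the finger line. The gear (222,273) and pot (335,293) are away from the finger paths. The measured bar centre (0.6223, -0.1085) agrees with the earlier views. Next I descend and grip.

```bash
python3 -m handwheel '[0,-0.0015,0.04,0,0,0, 0,0,0.04,0,0,0, 0,0,0.04,0,0,0, 0,0,0.04,0,0,0, 0,0,0.0125,0,0,0, 0,0,0.0125,0,0,0, 0,0,0.0125,0,0,0, 0,0,0,0,0,0]' 0 60
python3 -m handwheel '[0,0,0,0,0,0, 0,0,0,0,0,0, 0,0,0,0,0,0, 0,0,0,0,0,0, 0,0,0,0,0,0, 0,0,0,0,0,0, 0,0,0,0,0,0, 0,0,0,0,0,0, 0,0,0,0,0,0, 0,0,0,0,0,0, 0,0,0,0,0,0, 0,0,0,0,0,0, 0,0,0,0,0,0, 0,0,0,0,0,0]' 1 60
```

```text
t: 2.95
tool_pos: [0.6229, -0.1087, 0.0334]
tool_rot: [-2.752, -1.515, 0.001]
contact_force: [-0.2, -0.7, -0.6]
opening: 0.0855
t: 4.35
tool_pos: [0.6234, -0.1089, 0.0344]
tool_rot: [2.751, 1.516, 0.001]
contact_force: [1.0, -0.5, 5.4]
opening: 0.0108
```

```bash
python3 -m handwheel '[0,0,-0.01,0,0,0, 0,0,-0.03,0,0,0, 0,0,-0.04,0,0,0, 0,0,-0.04,0,0,0, 0,0,-0.04,0,0,0, 0,0,-0.025,0,0,0, 0,0,0,0,0,0, 0,0,0,0,0,0]'
cat > g.py <<'E'
import sys
from h import *
o,im,d=shot('wrist'); P=cloud('wrist',o,d); save(sys.argv[1],im)
T=R.from_rotvec(o['tool_rot']).as_matrix(); tp=np.array(o['tool_pos'])
print(o['t'],tp.round(4),'open',o['opening'],'yaw',np.degrees(np.arctan2(T[1,1],T[0,1])).round(2),'z',T[:,2].round(3))
p=((P-tp)@T).reshape(-1,3)*1000; c=im.astype(int).reshape(-1,3)
w=(c.min(1)>70)&(c.max(1)-c.min(1)<50)&(abs(p[:,0])<35)&(abs(p[:,1])<75)&(p[:,2]>10)&(p[:,2]<45)
q=p[w]; print('n',len(q),'z pct',np.percentile(q[:,2],[2,25,50,75,98]).round(1))
zm=np.median(q[:,2]); f=q[(abs(q[:,2]-zm)<4)]
A=np.c_[f[:,:2],np.ones(len(f))]; k=np.linalg.lstsq(A,f[:,2],rcond=None)[0]; print('plane slope deg',np.degrees(k[:2]),'z0',k[2])
print('foot rect in tool mm',cv2.minAreaRect(f[:,:2].astype(np.float32)),f.min(0),f.max(0))
E
python3 g.py w2
```

```text
t: 5.15
tool_pos: [0.6225, -0.1086, 0.2184]
tool_rot: [-2.751, -1.516, 0.001]
contact_force: [-0.8, -0.8, -1.8]
opening: 0.0114
5.15 [ 0.6225 -0.1086  0.2184] open 0.011393903978508247 yaw -32.29 z [-0.001  0.    -1.   ]
n 5775 z pct [19.  21.4 21.8 22.3 27. ]
plane slope deg [0.56086718 0.14052306] z0 21.738879010589383
foot rect in tool mm ((-0.1795635223388672, 18.449604034423828), (44.27085494995117, 70.25515747070312), 0.1676492691040039) [-22.34416164 -16.65688682  18.10829436] [21.93721726 53.59100838 25.80930453]
```

View pics/w2.png

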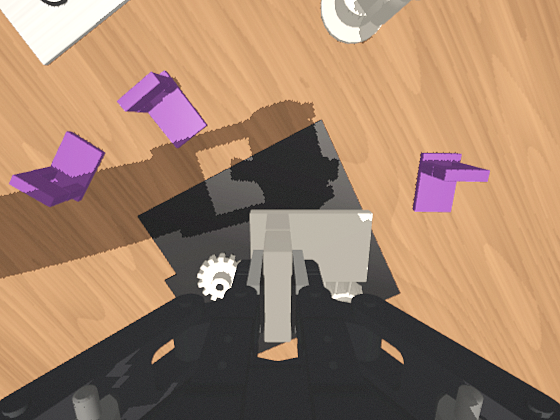

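The wrist view shows the bracket held square in the fingers: foot flat, 44x70, aligned to the tool within 0.2°. The window is at tool z of about +8.7 mm. Next I move to the focus with the side toward the lens.

```bash
python3 -m handwheel '[0.0224,-0.025,0,0,0,0, 0.0224,-0.025,0,0,0,0, 0.0224,-0.025,0,0,0,0, 0.0224,-0.025,0,0,0,0, 0.0224,-0.025,0,0,0,0, 0.0224,-0.025,0,0,0,0, 0.0224,-0.025,0,0,0,0, 0.0224,-0.025,0,0,0,0, 0.0224,-0.025,0,0,0,0, 0,0,0,0,0,8.24, 0,0,0,0,0,8.24, 0,0,0,0,0,8.24, 0,0,0,0,0,8.24, 0,0,0,0,0,8.24, 0,0,0,0,0,8.24, 0,0,0,0,0,8.24, 0,0,0.01,0,0,0, 0,0,0.015,0,0,0, 0,0,0.015,0,0,0, 0,0,0,0,0,0]'
python3 - <<'E'
from h import *
o,im,d=shot('top'); save('t2',np.vstack([cv2.resize(im[150:300,130:280],(500,500))]))
T=R.from_rotvec(o['tool_rot']).as_matrix(); tp=np.array(o['tool_pos'])
print(tp.round(4),np.degrees(np.arctan2(T[1,1],T[0,1])),T[:,2].round(3),'window',(tp+T@[0,-.0005,.0087]).round(4),o['q'].round(2))
E
```

```text
t: 7.2
tool_pos: [0.5378, 0.1813, 0.1738]
tool_rot: [3.14, 0.003, -0.012]
contact_force: [-1.0, 0.4, -1.3]
opening: 0.0111
[0.5378 0.1813 0.1738] -89.90213963261078 [-0.008 -0.002 -1.   ] window [0.5378 0.1818 0.1651] [ 0.19 -0.04  1.8   0.    1.39  1.76]
```

View pics/t2.png

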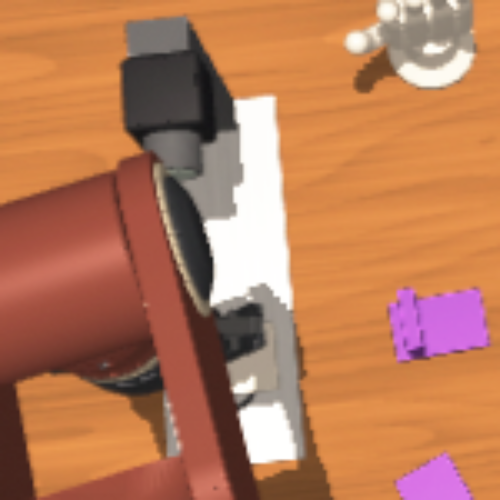

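Top view: the bracket is over the base with its toe toward -y. The lens (175,150 in the crop) is clear, and the arm passes above it. I hold here with a small height correction.

```bash
python3 -m handwheel '[0.002,-0.0005,-0.004,0,0,0, 0,0,0,0,0,0, 0,0,0,0,0,0, 0,0,0,0,0,0, 0,0,0,0,0,0, 0,0,0,0,0,0, 0,0,0,0,0,0, 0,0,0,0,0,0, 0,0,0,0,0,0, 0,0,0,0,0,0, 0,0,0,0,0,0, 0,0,0,0,0,0, 0,0,0,0,0,0, 0,0,0,0,0,0, 0,0,0,0,0,0]'
python3 - <<'E'
from h import *
o,im,d=shot('scene'); save('s2',im); P=cloud('scene',o,d)
T=R.from_rotvec(o['tool_rot']).as_matrix(); tp=np.array(o['tool_pos'])
print(tp.round(4),np.degrees(np.arctan2(T[1,1],T[0,1])),'window',(tp+T@[0,-.0005,.0087]).round(4))
E
```

```text
t: 8.75
tool_pos: [0.5424, 0.1824, 0.1828]
tool_rot: [-3.142, -0.001, 0.0]
contact_force: [-0.0, -0.3, -0.0]
opening: 0.011
[0.5424 0.1824 0.1828] -89.9691517238836 window [0.5424 0.1829 0.1741]
```

View pics/s2.png

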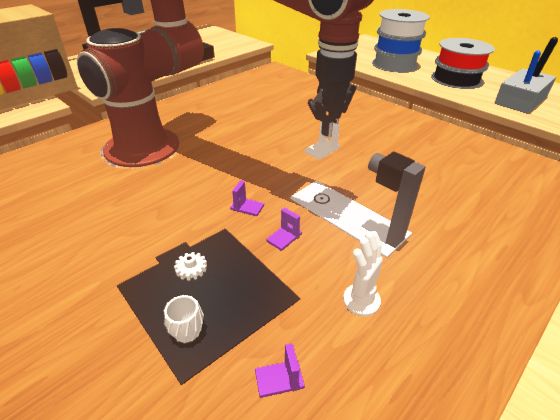

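The scene view shows the bracket upright at (323,145), side toward the lens, all bystanders in place. The window is within 5 mm of the focus and was held 1.5 s. Now I turn the toe to the lens and hold.

```bash
python3 -m handwheel '[-0.002,0,0.004,0,0,-8.18, 0,0,0,0,0,-8.18, 0,0,0,0,0,-8.18, 0,0,0,0,0,-8.18, 0,0,0,0,0,-8.18, 0,0,0,0,0,-8.18, 0,0,0,0,0,-8.18, 0,0,0,0,0,-8.18, 0,0,0,0,0,-8.18, 0,0,0,0,0,-8.18, 0,0,0,0,0,-8.18, 0,0,0,0,0,0, 0,0,0,0,0,0, 0,0,0,0,0,0, 0,0,0,0,0,0, 0,0,0,0,0,0, 0,0,0,0,0,0, 0,0,0,0,0,0, 0,0,0,0,0,0, 0,0,0,0,0,0]'
python3 -m handwheel '[0,0,0,0,0,0, 0,0,0,0,0,0, 0,0,0,0,0,0, 0,0,0,0,0,0, 0,0,0,0,0,0, 0,0,0,0,0,0]'
python3 - <<'E'
from h import *
from scipy.spatial.transform import Rotation as R
o=ctrl.get_obs()
T=R.from_rotvec(o['tool_rot']).as_matrix(); tp=np.array(o['tool_pos'])
print(tp.round(4),np.degrees(np.arctan2(T[1,1],T[0,1])),T[:,2].round(3),'window',(tp+T@[0,-.0005,.0087]).round(4))
E
python3 g.py w3
```

```text
t: 10.8
tool_pos: [0.5404, 0.1824, 0.1788]
tool_rot: [-2.221, -2.222, 0.0]
contact_force: [0.2, 0.0, -0.5]
opening: 0.0107
t: 11.4
tool_pos: [0.5404, 0.1824, 0.1788]
tool_rot: [2.221, 2.222, 0.0]
contact_force: [-0.6, 0.3, -0.9]
opening: 0.0107
[0.5404 0.1824 0.1788] 0.012254505424068422 [ 0. -0. -1.] window [0.5399 0.1824 0.1701]
11.4 [0.5404 0.1824 0.1788] open 0.010711826597776166 yaw 0.01 z [ 0. -0. -1.]
n 5772 z pct [19.1 21.4 21.8 22.3 27.1]
plane slope deg [0.51896454 0.11326903] z0 21.74987967180309
foot rect in tool mm ((0.355987548828125, 18.5390625), (70.06541442871094, 44.074710845947266), 89.93012237548828) [-21.65737883 -16.50431249  17.82364709] [22.41590285 53.57306113 25.78657315]
```

Held at the focus (0.540, 0.182, 0.170) with yaw 0, and the grip has not shifted. Now I tip the toe up 30° about tool -x.

```bash
python3 -m handwheel '[0,-0.0043,0.001,-5,0,0, 0,0,0,-5,0,0, 0,0,0,-5,0,0, 0,0,0,-5,0,0, 0,0,0,-5,0,0, 0,0,0,-5,0,0, 0,0,0,0,0,0, 0,0,0,0,0,0, 0,0,0,0,0,0, 0,0,0,0,0,0, 0,0,0,0,0,0, 0,0,0,0,0,0, 0,0,0,0,0,0, 0,0,0,0,0,0, 0,0,0,0,0,0, 0,0,0,0,0,0]'
python3 g.py w4
python3 - <<'E'
from h import *
o,im,d=shot('scene'); save('s3',np.vstack([cv2.resize(im[60:240,220:460],(800,600),interpolation=cv2.INTER_CUBIC)])); P=cloud('scene',o,d)
T=R.from_rotvec(o['tool_rot']).as_matrix(); tp=np.array(o['tool_pos'])
print(tp.round(4),'by',T[:,0].round(3),'bx',T[:,1].round(3),'window',(tp+T@[0,-.0005,.0087]).round(4),'dq',abs(o['dq']).max())
E
```

```text
t: 13.05
tool_pos: [0.5361, 0.1824, 0.1778]
tool_rot: [1.927, 1.927, 0.516]
contact_force: [0.3, 0.3, 0.1]
opening: 0.0112
13.05 [0.5361 0.1824 0.1778] open 0.01118516932683852 yaw 0.01 z [ 0.5    0.    -0.866]
n 5773 z pct [19.6 21.2 21.6 22.1 27.2]
plane slope deg [0.50943667 0.06027476] z0 21.571311519330884
foot rect in tool mm ((0.1583576202392578, 18.885658264160156), (70.05934143066406, 44.31541442871094), 89.97681427001953) [-21.99405386 -16.14741245  17.64912948] [22.32594717 53.91590106 25.59441125]
[0.5361 0.1824 0.1778] by [-0.  1. -0.] bx [0.866 0.    0.5  ] window [0.54   0.1824 0.17  ] dq 0.0015576791304833968
```

View pics/s3.png

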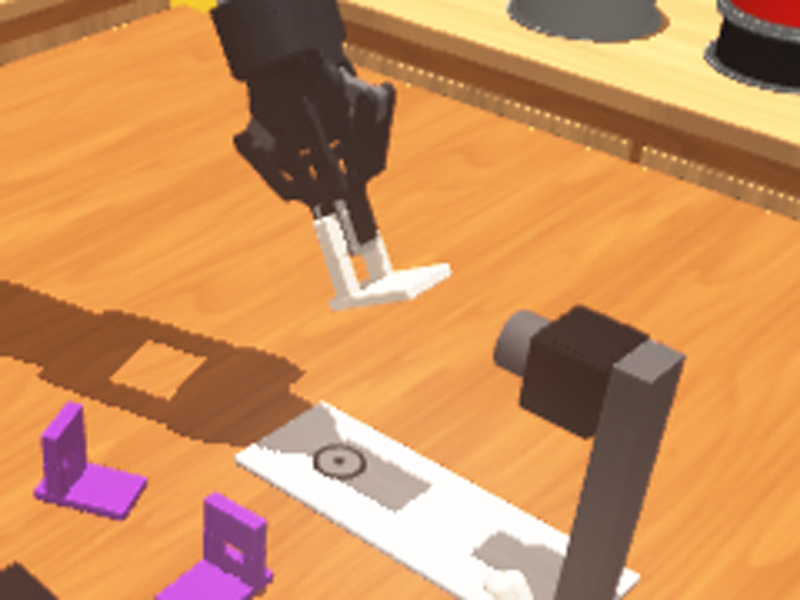

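The crop shows the bracket held in the air with its toe (445,270) tipped up and aimed at the lens (515,345). It touches nothing and the arm is still, so I hand in.

```bash
python3 -c "
from station import ctrl
print(ctrl.finish_job())"
```

```text
the job is handed in; nothing more can be done
None
```

I picked the white bracket off the build plate by its top bar with a 60 N grip. I then showed it at the focus point in all three attitudes and handed the job in with it still held in the air. The hand-in reports no verdict, so I can only go by my own checks.

- **Side to the lens:** held upright for about 1.5 s. The window ended within 5 mm of the focus; it read about 5 mm low at the start of the hold before I corrected it.
- **Toe to the lens:** held upright for about 1.5 s, with the window about 1 mm from the focus as measured and yaw at 0°.
- **Toe tipped up 30°, at 13 s of the 54 s:** the window was at (0.540, 0.182, 0.170), on the measured focus. There was no sideways lean and the arm was still. The wrist camera showed no shift of the bracket in the fingers.

- **Disagreements and limits:** the finger opening read about 11 mm on the 12 mm web, and the wrist force showed a brief 5 N as the fingers closed. I located the focus from the mark and the base outline, with the cameras agreeing to about 2 mm.
- **Other prints and camera stand:** I saw the bystanders unmoved in the scene picture taken during the first showing. I did not measure their positions again at the end. The wrist force readings, taken at the end of each move, showed no sign of contact with the camera stand.

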